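# Close up the row of paste jars on the bench shelf

## Task

Put the three paste jars away on the little bench shelf, in one straight row between its two rails: red lid against the black end stop, then green, then yellow. Load them by way of the flared mouth or from above and push the row up so that the jars touch one another and the stop with no gaps, all standing upright on the board. Never knock a jar over, and leave the phone, multimeter, screwdriver and bottle alone.

Things in the scene. Friction and masses are not known exactly. Their poses are not given: they have to be found in the camera images.
- shelf: fixed white shelf, board 130 mm (own x) by 250 mm (own y, from -140 to +110), top 50 mm above the origin, which is on the bench. Jar lane along its y at x = 0: two dark steel rails 10 mm high, 6 mm thick, 50 mm apart inside and parallel from y = -45 to +85 mm, flaring to 90 mm apart at y = -105 mm (the mouth). Black stop across the lane at the +y end
- shelf_stop (a point): on the board top, mid-lane, at the inner face of the black stop (62 mm wide, 22 mm high above the board), 85 mm along shelf +y from the shelf's origin; a jar touching the stop has its centre 22 mm before it
- shelf_mouth (a point): on the board top, mid-lane, at the wide outer end of the flared mouth, 105 mm along shelf -y from the shelf's origin
- red_center (a point): centre (half-way up) of the upright white paste jar with the red lid and a red band: a plain cylinder 44 mm in diameter and 58 mm tall, about 0.12 kg; z up along its axis. At the start it stands on the blue mat (top 3 mm above the bench)
- green_center (a point): centre (half-way up) of the upright white paste jar with the green lid and a green band: a plain cylinder 44 mm in diameter and 58 mm tall, about 0.12 kg; z up along its axis. At the start it stands on the blue mat (top 3 mm above the bench)
- yellow_center (a point): centre (half-way up) of the upright white paste jar with the yellow lid and a yellow band: a plain cylinder 44 mm in diameter and 58 mm tall, about 0.12 kg; z up along its axis. At the start it stands on the blue mat (top 3 mm above the bench)
- red_jar: the red-lidded jar; origin at the centre of its underside
- green_jar: the green-lidded jar; origin at the centre of its underside
- yellow_jar: the yellow-lidded jar; origin at the centre of its underside
- phone: bystander: black phone lying flat, 72 x 150 x 8 mm, origin under its centre, long side along its y
- multimeter: bystander: blue multimeter lying flat, 85 x 160 mm, 43 mm high with its dial, origin under its centre, long side along its y
- screwdriver: bystander: screwdriver 150 mm long lying along its own x near the robot
- cleaner_bottle: bystander: clear bottle with blue cap, 54 mm in diameter, 130 mm tall, origin under its centre
There are look-alikes about, which are no part of the job. Of the things that look like the red_jar, the larger one is meant.

How it is judged:
By the outcome, as a careful person would: the job done as asked, in the order asked, and still so for the second after the job is handed in, with the robot touching nothing.
It also fails if it takes over 72 s, if anything falls off the work surface, if the arm or the gripper's body presses on something with over 40 N, if the wrist force passes 120 N, or if a joint passes its speed limit or range.

## Robot

A 6-joint arm with a two-finger parallel gripper is mounted at the origin on the work surface. World frame = base frame: x ahead of the robot, y to its left, z up, the work surface at z = 0. Lengths are in m, angles in degrees, forces in N, time in s.
With the tool pointing down it reaches from about 0.35 to 0.875 m from the base axis. Payload 4.2 kg.
Tool frame: the origin (TCP) lies between the finger pads; the fingertips stand 25 mm ahead of it and the grasp point (between the pads) lies 6 mm ahead of it (r.tips_ahead is the distance from the TCP to the fingertips, in m); z points along the fingers, y is the direction in which the jaws open and shut (so a half turn about z gives the same grasp; the last joint's range is limited). The gripper opens to 87 mm and grips with 3 to 60 N. Pads are 19 mm wide; open, the fingers measure 117 mm over their backs; the gripper's body (75 mm by 190 mm) begins 51 mm behind the grasp point.
Start: joints at [80.707, 22.042, 0.453, 0, -68.411, -14.817], TCP at [0.255, 0.57, 0.248] pointing down, gripper open.
Joint ranges: [-179.83, 179.83], [-69.29, 118.12], [-61.27, 80.66], [-181.25, 117.63], [-171.15, -9.14], [-177.46, 177.46]. Speed limits (degrees/s): [159.86, 159.86, 180, 180, 180, 180].

## Interface

Orientations are given as a 3x3 rotation matrix whose columns are the frame's x, y, z axes.
In Python, from station import r, vision, finish_job gives the robot as it stands.
- The arm moves only by the shell command python3 -m jog 'ROWS'. ROWS is a JSON object of lists of equal length, an entry for each row: "rot": the turn, a rotation vector about the world's x, y, z in degrees, a list of three; "delta_pos": the shift along the world's x, y, z in mm, a list of three; "grip": the opening in per cent of the stroke, from 0 (shut) to 100 (fully open). A call has 1 to 10 rows; each row shifts and turns the commanded pose from where the row before left it; what a row does not reach is not made up. A row lasts 1/12 s, in which the tool goes at most 41.7 mm and 7.16 degrees, less where a joint would pass 70% of its speed; a pose out of reach is approached as far as the arm can. A call with a gripper value outside its range is refused whole. The fingers move at their own pace and stop on an object; the grip force is fixed at half the most. Time passes only in rows, so rows that do not move let the fingers close. It gives the time, the measured TCP pose, the force and the opening at its end, in the units of the state.
- r.sense(): the state, without advancing time (a new reading comes with each control period).
- vision.capture(name): name is "scene" or "side" or "wrist"; returns a dict with "frame" (400x640x3 uint8, red, green, blue), "K" (3x3 intrinsics, pixels), "xyz" and "orientation" of the camera in the world. Camera axes: x right, y up, looking along -z (the intrinsics and any distortion apply to the point x, -y, -z); pixel columns grow to the right and rows downward; lengths in m; the calibration is good to about 2 mm. The wrist camera is an equidistant fisheye: a pixel r from the principal point sees the ray r / f radians off the axis. A picture is of the moment at which its call begins. There is no depth.
- finish_job(): hands the job in, once; it reports no verdict.
The state is a dict: "time_s": time; "joints": joint angles; "joint_velocities": joint speeds; "effort": joint torques, N m; "tcp_pos": TCP position; "ee_rot": TCP orientation; "wrist_force": force on the tool from outside, world axes, zero at the start; "moment": the same for the moment, N m; "gripper_width": opening from 0.0 (shut) to 1.0 (fully open).
Only numpy, scipy, OpenCV 4.12 (cv2) and the standard library are available. Lean on these libraries where they do the work, as an engineer would, in place of code of your own. Each camera call takes 0.05 s, during which the arm holds its last target. There are 200 camera calls.

## Working session

There is one attempt and no reset: what is moved stays moved. The work goes in short steps, Python scripts to look and compute and a shell command to move; the robot and the scene stay as the last step left them, time stands still between calls to the robot, and variables do not carry over. Pictures are saved under pics/ and viewed, about 8 in all and at most 12, crops included, and the job is handed in when it is done.

```bash
mkdir -p pics; ls
cat > h.py <<'E'
import numpy as np, cv2
from station import r, vision
def cap(n,save=None):
    c=vision.capture(n)
    if save: cv2.imwrite('pics/'+save,cv2.cvtColor(c['frame'],cv2.COLOR_RGB2BGR))
    return c
def ray(c,u,v,fish=False):
    K=np.array(c['K']);x=(u-K[0,2])/K[0,0];y=(v-K[1,2])/K[1,1]
    if fish:
        t=np.hypot(x,y);s=np.sin(t)/t if t>1e-9 else 1.;d=np.array([x*s,-y*s,-np.cos(t)])
    else: d=np.array([x,-y,-1.])
    d=np.array(c['orientation'])@d
    return np.array(c['xyz']),d/np.linalg.norm(d)
def plane(c,u,v,z,fish=False):
    o,d=ray(c,u,v,fish);return o+d*(z-o[2])/d[2]
E
python3 - <<'E'
from h import *
import pickle
D={n:cap(n,n+'0.png') for n in('scene','side','wrist')}
pickle.dump(D,open('d0.pkl','wb'))
for n in D:print(n,D[n]['xyz'],np.round(D[n]['orientation'],3).tolist(),np.round(D[n]['K'],1).tolist(),[k for k in D[n]])
s=r.sense();print(s['tcp_pos'],s['ee_rot'],s['gripper_width'],s['time_s'])
cv2.imwrite('pics/both.png',np.vstack([cv2.imread('pics/scene0.png'),cv2.imread('pics/side0.png')])[:, :])
E
```

```text
pics
scene [1.05999413 0.05962893 0.837555  ] [[-0.32, -0.777, 0.542], [0.948, -0.263, 0.181], [0.002, 0.571, 0.821]] [[378.1, 0.0, 312.1], [0.0, 378.1, 200.8], [0.0, 0.0, 1.0]] ['frame', 'K', 'xyz', 'orientation']
side [ 0.10803451 -0.92983551  0.59846097] [[0.875, 0.25, -0.414], [-0.483, 0.427, -0.764], [-0.014, 0.869, 0.495]] [[403.5, 0.0, 323.6], [0.0, 403.5, 201.8], [0.0, 0.0, 1.0]] ['frame', 'K', 'xyz', 'orientation']
wrist [0.3203303  0.54070424 0.38360384] [[-0.409, 0.881, 0.239], [-0.913, -0.395, -0.105], [0.002, -0.261, 0.965]] [[309.7, 0.0, 321.4], [0.0, 309.7, 199.2], [0.0, 0.0, 1.0]] ['frame', 'K', 'xyz', 'orientation']
[0.25512645 0.57011111 0.24672716] [[ 9.12707326e-01 -4.08613543e-01 -5.56309102e-04]
 [-4.08613900e-01 -9.12705997e-01 -1.56303888e-03]
 [ 1.30932202e-04  1.65391267e-03 -9.99998624e-01]] 0.9985390377837153 0.15
```

View pics/scene0.png

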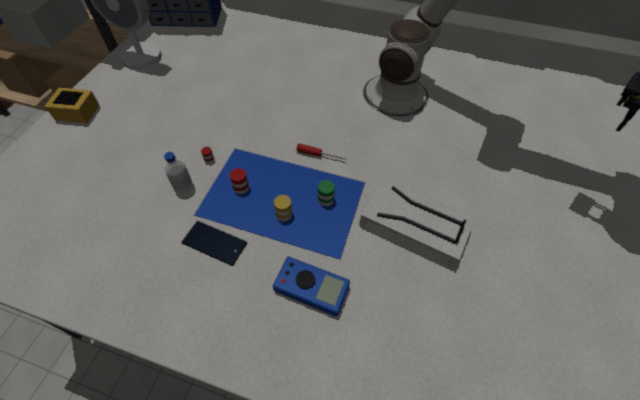

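View pics/side0.png

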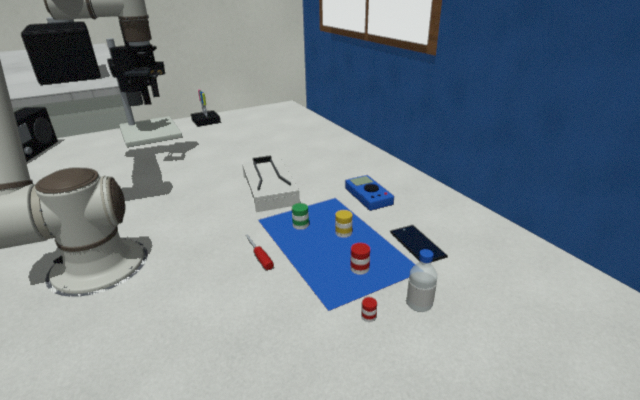

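Scene view: red candidates are (240,181) on the mat and (207,154), a small one off the mat. The larger one on the mat fits. Green is at (326,193), yellow at (283,208), and the shelf rails run from (390,200) to the stop at (461,232).

```bash
cat > m.py <<'E'
from h import *
H={'red':[(0,7),(172,180)],'green':[(50,85)],'yellow':[(15,32)]}
def blobs(c,col,amin=25,smin=120):
    hsv=cv2.cvtColor(c['frame'],cv2.COLOR_RGB2HSV);m=np.zeros(hsv.shape[:2],np.uint8)
    for a,b in H[col]: m|=cv2.inRange(hsv,(a,smin,60),(b,255,255))
    n,l,s,ce=cv2.connectedComponentsWithStats(m)
    return [(s[i].tolist(),ce[i].round(1).tolist()) for i in range(1,n) if s[i,4]>=amin],l
E
python3 - <<'E'
from m import *
import pickle
D=pickle.load(open('d0.pkl','rb'))
for n in('scene','side'):
  for k in H: 
    for s,ce in blobs(D[n],k)[0]:
      print(n,k,s,ce,'topplane',plane(D[n],*ce,0.054).round(3)[:2])
f=lambda n,x0,y0,x1,y1:cv2.resize(cv2.cvtColor(D[n]['frame'],cv2.COLOR_RGB2BGR)[y0:y1,x0:x1],None,fx=5,fy=5,interpolation=cv2.INTER_CUBIC)
a=f('scene',195,140,355,225);b=f('scene',340,150,500,265)
b=cv2.resize(b,None,fx=.9,fy=.9) if 0 else b
cv2.imwrite('pics/crop1.png',cv2.resize(np.vstack([a,b]),None,fx=.6,fy=.6)); cv2.imwrite('pics/crop2.png',b)
E
```

```text
scene red [297, 144, 24, 11, 138] [308.5, 148.9] topplane [ 0.378 -0.179]
scene red [202, 147, 9, 8, 60] [205.9, 150.6] topplane [ 0.476 -0.447]
scene red [230, 169, 16, 12, 153] [237.4, 174.6] topplane [ 0.526 -0.328]
scene green [318, 180, 16, 13, 164] [325.9, 186.3] topplane [ 0.488 -0.094]
scene yellow [44, 87, 47, 24, 473] [66.9, 99.3] topplane [ 0.423 -0.955]
scene yellow [275, 195, 16, 15, 185] [282.2, 202.4] topplane [ 0.571 -0.183]
side red [352, 243, 18, 17, 246] [360.1, 251.0] topplane [ 0.526 -0.325]
side red [254, 247, 19, 23, 230] [263.2, 257.9] topplane [ 0.328 -0.24 ]
side red [351, 262, 18, 8, 83] [359.6, 266.3] topplane [ 0.496 -0.37 ]
side red [362, 297, 15, 15, 163] [369.0, 303.9] topplane [ 0.449 -0.472]
side red [362, 313, 14, 6, 41] [368.4, 316.2] topplane [ 0.431 -0.498]
side green [293, 204, 15, 12, 153] [299.8, 209.3] topplane [ 0.49  -0.092]
side green [293, 219, 15, 6, 50] [300.2, 222.3] topplane [ 0.462 -0.15 ]
side yellow [433, 0, 8, 10, 32] [437.3, 4.7] topplane [5.844 5.205]
side yellow [429, 11, 10, 32, 101] [433.8, 27.4] topplane [3.475 2.686]
side yellow [373, 36, 10, 6, 25] [377.6, 38.7] topplane [2.474 2.336]
side yellow [389, 40, 18, 7, 40] [398.5, 43.2] topplane [2.464 2.014]
side yellow [336, 211, 16, 13, 175] [343.3, 216.7] topplane [ 0.57  -0.182]
side yellow [336, 227, 16, 7, 64] [343.4, 230.1] topplane [ 0.538 -0.235]
```

View pics/crop1.png

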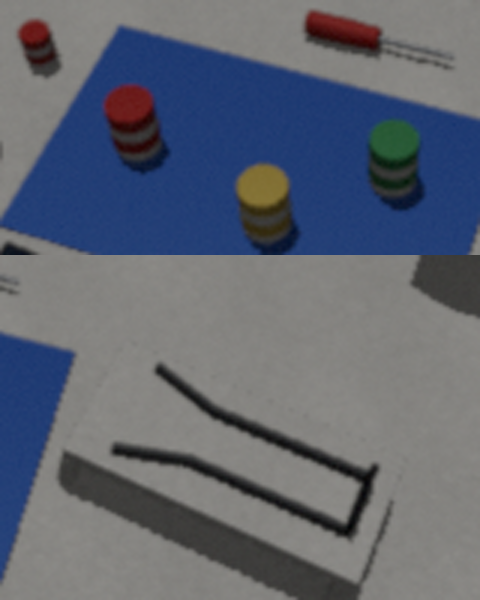

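The crop confirms it: the red jar at (240,181) on the mat is the larger one. The rails and stop show clearly. Now the shelf pose from the dark rail pixels.

Run:
```python
from h import *
import pickle
D=pickle.load(open('d0.pkl','rb'))
for n,pts,box in(('scene',dict(ut=(392.3,187.7),uk=(411,201.7),ue=(461.7,222.7),lt=(378.3,214.3),lk=(402.7,218.3),le=(455,241.7)),(370,180,475,250)),):
  P={k:plane(D[n],*v,.06)[:2] for k,v in pts.items()}
  for k in P:print(k,P[k].round(4))
  print('widths',[np.linalg.norm(P['u'+k]-P['l'+k]).round(4) for k in 'tke'])
  print('yaw of lane', [np.degrees(np.arctan2(*(P[s+'e']-P[s+'k'])[::-1])).round(2) for s in 'ul'],'len',[np.linalg.norm(P[s+'e']-P[s+'k']).round(4) for s in 'ul'])
for n,(x0,y0,x1,y1) in (('scene',(370,180,475,250)),('side',(240,150,300,195))):
  g=cv2.cvtColor(D[n]['frame'],cv2.COLOR_RGB2GRAY)
  m=np.zeros_like(g);m[y0:y1,x0:x1]=(g[y0:y1,x0:x1]<65)
  nn,l,s,c=cv2.connectedComponentsWithStats(m)
  i=1+np.argmax(s[1:,4]);v,u=np.nonzero(l==i)
  Q=np.array([plane(D[n],a,b,.058)[:2] for a,b in zip(u,v)])
  print(n,s[i],len(Q))
  # lane axis: robust fit by separating along yaw guess
  best=None
  th0=np.degrees(np.arctan2(*(P['ue']-P['uk'])[::-1]))
  def sc(th):
    a=np.radians(th);e=np.array([np.cos(a),np.sin(a)]);x=Q@np.array([e[1],-e[0]]);h=np.histogram(x,np.arange(x.min(),x.max()+.004,.004))[0];return (h**2).sum()
  ths=np.arange(th0-8,th0+8,.5);S=[sc(t) for t in ths]
  th=np.average(ths,weights=np.array(S)**6.);print('th',th0,ths[np.argmax(S)],th)
  a=np.radians(th);e=np.array([np.cos(a),np.sin(a)]);x=Q@np.array([e[1],-e[0]]);y=Q@e
  print('along',y.min(),y.max());w=y>y.max()-.12;w&=y<y.max()-.02
  print(np.histogram(x[w],np.arange(x.min(),x.max()+.004,.004)))
```

```text
ut [0.4414 0.0703]
uk [0.4695 0.1236]
ue [0.4916 0.2504]
lt [0.5326 0.0545]
lk [0.5248 0.1132]
le [0.5496 0.2411]
widths [np.float64(0.0925), np.float64(0.0563), np.float64(0.0587)]
yaw of lane [np.float64(80.13), np.float64(79.05)] len [np.float64(0.1287), np.float64(0.1302)]
scene [377 187  89  57 632] 632
th 80.1312263964982 80.1312263964982 79.92556857607225
along 0.144401540099552 0.34070725172074623
(array([ 0,  0,  0,  0,  5, 55, 56, 31,  0,  0,  0,  0,  0,  0,  0,  0,  0,
        0,  5, 61, 61, 25,  0,  0,  0,  0]), array([0.41650539, 0.42050539, 0.42450539, 0.42850539, 0.43250539,
       0.43650539, 0.44050539, 0.44450539, 0.44850539, 0.45250539,
       0.45650539, 0.46050539, 0.46450539, 0.46850539, 0.47250539,
       0.47650539, 0.48050539, 0.48450539, 0.48850539, 0.49250539,
       0.49650539, 0.50050539, 0.50450539, 0.50850539, 0.51250539,
       0.51650539, 0.52050539]))
side [254 157  17   6  77] 77
th 80.1312263964982 72.1312263964982 79.70445973938178
along 0.32909120303419737 0.3667448385086496
(array([3, 3, 2, 3, 3, 3, 2, 3, 3, 2, 4, 2, 3, 1, 0]), array([0.43834166, 0.44234166, 0.44634166, 0.45034166, 0.45434166,
       0.45834166, 0.46234166, 0.46634166, 0.47034166, 0.47434166,
       0.47834166, 0.48234166, 0.48634166, 0.49034166, 0.49434166,
       0.49834166]))
```

Shelf measured: rail centres are 56 mm apart (56 expected), parallel length 130 mm, lane yaw about 79.6°, stop at about (0.521, 0.246). Now moving over the shelf and turning the jaws across the lane for a close wrist view before going to the red jar.

```bash
python3 -m jog '{"delta_pos":[[25,-40,0],[25,-40,0],[25,-40,0],[25,-40,0],[25,-40,0],[25,-40,0],[25,-40,0],[25,-40,0],[25,-40,0],[20,-40,0]],"rot":[[0,0,-7],[0,0,-7],[0,0,-7],[0,0,-7],[0,0,-7],[0,0,-7],[0,0,-7],[0,0,-7],[0,0,-7],[0,0,-7]],"grip":[100,100,100,100,100,100,100,100,100,100]}'
python3 -m jog '{"delta_pos":[[10,0,0],[0,0,0],[0,0,0]],"rot":[[0,0,-6.5],[0,0,0],[0,0,0]],"grip":[100,100,100]}'
python3 - <<'E'
from h import *
import pickle
s=r.sense();print(s['tcp_pos'],np.round(s['ee_rot'],4),s['joints'],s['time_s'])
c=cap('wrist','w1.png');pickle.dump(c,open('w1.pkl','wb'));print(c['xyz'])
E
```

```text
time_s: 0.98
tcp_pos: [0.4735, 0.2134, 0.2475]
ee_rot: [[-0.077, -0.997, 0.0], [-0.997, 0.077, 0.0], [-0.0, -0.0, -1.0]]
wrist_force: [0.3, 1.0, 0.1]
gripper_width: 1.0
time_s: 1.23
tcp_pos: [0.4827, 0.2148, 0.2471]
ee_rot: [[-0.183, -0.983, -0.001], [-0.983, 0.183, -0.0], [0.0, 0.001, -1.0]]
wrist_force: [-0.7, 0.2, -0.3]
gripper_width: 1.001
[0.48274214 0.21477123 0.24714045] [[-1.832e-01 -9.831e-01 -7.000e-04]
 [-9.831e-01  1.832e-01 -2.000e-04]
 [ 4.000e-04  7.000e-04 -1.000e+00]] [ 4.15781206e+01  1.26678397e+01 -1.30588049e+01 -2.09295485e-02
 -6.43138052e+01 -5.21251689e+01] 1.2333
[0.46981988 0.14422088 0.38421368]
```

View pics/w1.png

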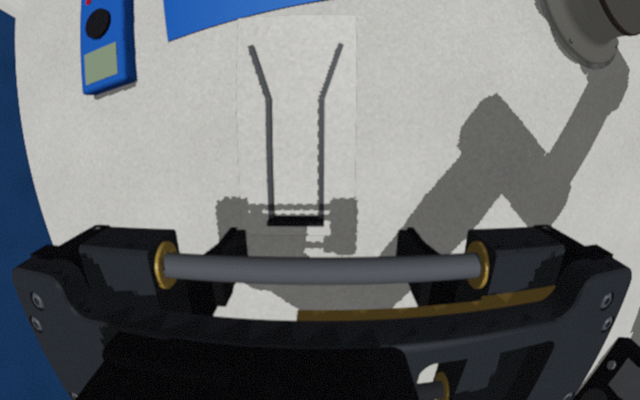

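The wrist view shows the lane: left rail near x=270, right near x=321 (rows 97–215), stop at row 220, mouth tips at (251,45) and (341,45).

Run:
```python
from h import *
import pickle
c=pickle.load(open('w1.pkl','rb'));g=cv2.cvtColor(c['frame'],cv2.COLOR_RGB2GRAY).astype(float)
L=[];R=[]
for v in range(108,192,4):
  for lo,hi,S in((260,282,L),(309,333,R)):
    x=np.arange(lo,hi);w=np.clip(150-g[v,lo:hi],0,None);
    if w.sum()>0:S.append(plane(c,(w*x).sum()/w.sum(),v,.057,True)[:2])
  if v in(120,160):print(g[v,262:280].astype(int),g[v,311:331].astype(int))
L=np.array(L);R=np.array(R)
for Q in(L,R):
  vx,vy,x0,y0=cv2.fitLine(Q.astype(np.float32),cv2.DIST_HUBER,0,.01,.01).ravel();print(np.degrees(np.arctan2(vy,vx))%180,x0,y0,np.std((Q-[x0,y0])@[vy,-vx]))
n=np.array([.984,-.179]);print('lat L,R',(L@n).mean(),(R@n).mean(),'center',((L@n).mean()+(R@n).mean())/2,'prior',np.array([.521,.246])@n)
for p in((251,45),(341,45)):print('tip',plane(c,*p,.06,True))
print(g[195:232,296].astype(int))
for v in(214,216,218):print(v,plane(c,296,v,.072,True),plane(c,296,v,.05,True))
```

```text
[191 192 185 149 104  81  84  80  71  77 139 176 188 188 188 190 190 189] [194 196 198 201 202 196 161 114  89  84  84  83 102 150 182 192 194 194
 194 192]
[186 188 184 170 141  95  78  80  76  67 102 157 189 192 189 190 192 192] [194 193 193 193 194 187 150 107  87  79  82  81 105 161 185 190 190 191
 194 194]
79.10025 0.5303766 0.16546927 9.624533890733809e-05
79.37635 0.47878283 0.18824647 0.00023454312107697137
lat L,R 0.4922716084932001 0.4372685895211464 center 0.46477009900717325 prior 0.46863
tip [0.52767788 0.05187178 0.06      ]
tip [0.43557254 0.0717198  0.06      ]
[196 195 197 199 200 199 197 195 180 149 115 102 105 104 117 162 194 199
 187 155 100  45  11  10  14   4   9  20  18  11  32  68  92 103 107 107
 106]
214 [0.51463531 0.23817007 0.072     ] [0.51779321 0.24479016 0.05      ]
216 [0.515098   0.24035734 0.072     ] [0.5182885  0.24713155 0.05      ]
218 [0.5155634 0.2425538 0.072    ] [0.5187867  0.24948279 0.05      ]
```

```bash
python3 -m jog '{"delta_pos":[[3,-40,0],[3,-40,0],[3,-40,0],[3,-40,0],[3,-40,0],[3,-40,0],[3,-40,0],[3,-40,0],[3,-40,0],[3,-40,0]],"rot":[[0,0,0],[0,0,0],[0,0,0],[0,0,0],[0,0,0],[0,0,0],[0,0,0],[0,0,0],[0,0,0],[0,0,0]],"grip":[100,100,100,100,100,100,100,100,100,100]}'
python3 -m jog '{"delta_pos":[[3,-40,0],[3,-40,0],[3,-30,-10],[0,0,0],[0,0,0]],"rot":[[0,0,0],[0,0,0],[0,0,0],[0,0,0],[0,0,0]],"grip":[100,100,100,100,100]}'
python3 - <<'E'
from m import *
import pickle
s=r.sense();print(s['tcp_pos'],s['time_s'])
c=cap('wrist','w2.png');pickle.dump(c,open('w2.pkl','wb'))
for k in H:
  for b,ce in blobs(c,k,80)[0]: print(k,b,ce,plane(c,*ce,.061,True).round(4))
E
```

```text
time_s: 2.12
tcp_pos: [0.5127, -0.185, 0.2477]
ee_rot: [[-0.179, -0.984, 0.0], [-0.984, 0.179, 0.0], [-0.0, -0.0, -1.0]]
wrist_force: [1.1, 0.3, -0.2]
gripper_width: 0.999
time_s: 2.53
tcp_pos: [0.5215, -0.2946, 0.2361]
ee_rot: [[-0.183, -0.983, -0.003], [-0.983, 0.183, 0.001], [-0.001, 0.003, -1.0]]
wrist_force: [0.3, 0.0, 0.2]
gripper_width: 0.999
[ 0.52153232 -0.29463681  0.23611469] 2.5333
red [334, 17, 27, 26, 551] [346.6, 29.6] [ 0.4666 -0.4502  0.061 ]
red [289, 138, 41, 42, 1365] [309.1, 158.6] [ 0.528  -0.3263  0.061 ]
red [455, 206, 18, 48, 642] [462.5, 226.4] [ 0.3691 -0.22    0.061 ]
green [358, 303, 24, 6, 101] [369.1, 305.5] [ 0.4912 -0.1398  0.061 ]
yellow [154, 241, 23, 48, 556] [163.1, 264.3] [ 0.7323 -0.2359  0.061 ]
yellow [467, 241, 23, 48, 518] [479.7, 264.2] [ 0.3451 -0.1633  0.061 ]
yellow [279, 284, 36, 18, 515] [296.8, 291.7] [ 0.5728 -0.1765  0.061 ]
yellow [298, 286, 257, 35, 2659] [433.0, 307.4] [ 0.41   -0.1154  0.061 ]
yellow [435, 372, 14, 28, 181] [443.5, 384.4] [0.3894 0.052  0.061 ]
```

View pics/w2.png

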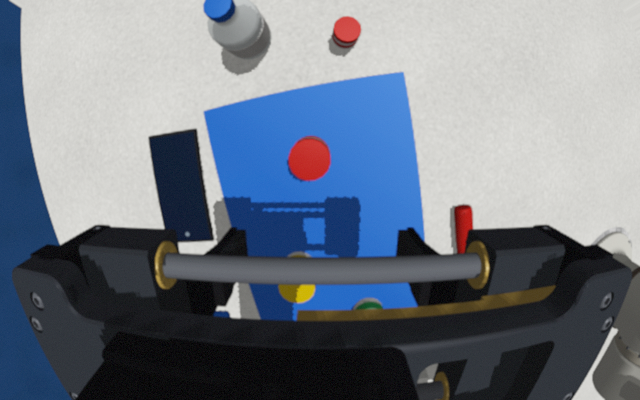

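Wrist view: the red lid at (309,159) gives (0.528, -0.326), which agrees with the other cameras. The bottle at (237,25) stays clear. Descending on it.

```bash
python3 -m jog '{"delta_pos":[[3,-16,-10],[3,-16,-20],[0,0,-30],[0,0,-30],[0,0,-30],[0,0,-20],[0,0,0]],"rot":[[0,0,0],[0,0,0],[0,0,0],[0,0,0],[0,0,0],[0,0,0],[0,0,0]],"grip":[100,100,100,100,100,100,100]}'
```

```text
time_s: 3.17
tcp_pos: [0.5254, -0.3234, 0.0933]
ee_rot: [[-0.181, -0.983, -0.009], [-0.983, 0.181, 0.004], [-0.002, 0.009, -1.0]]
wrist_force: [0.0, -0.5, -1.2]
gripper_width: 0.997
```

```bash
python3 -m jog '{"delta_pos":[[1,-2,-15],[1,0,-15],[0,0,-8],[0,0,0],[0,0,0],[0,0,0],[0,0,0],[0,0,0],[0,0,0]],"rot":[[0,0,0],[0,0,0],[0,0,0],[0,0,0],[0,0,0],[0,0,0],[0,0,0],[0,0,0],[0,0,0]],"grip":[100,100,100,100,0,0,0,0,0]}'
python3 -m jog '{"delta_pos":[[0,0,0],[0,0,0],[0,0,0]],"rot":[[0,0,0],[0,0,0],[0,0,0]],"grip":[0,0,0]}'
```

```text
time_s: 3.92
tcp_pos: [0.5299, -0.329, 0.0603]
ee_rot: [[-0.184, -0.983, 0.001], [-0.983, 0.184, -0.0], [0.0, -0.001, -1.0]]
wrist_force: [0.5, -0.6, 0.5]
gripper_width: 0.706
time_s: 4.17
tcp_pos: [0.529, -0.3288, 0.0596]
ee_rot: [[-0.184, -0.983, -0.002], [-0.983, 0.184, 0.0], [-0.0, 0.002, -1.0]]
wrist_force: [-1.1, 0.0, 2.8]
gripper_width: 0.497
```

```bash
python3 -m jog '{"delta_pos":[[0,0,10],[0,0,25],[0,0,30],[0,0,30],[0,20,15],[-2,38,0],[-2,40,0],[-2,40,0],[-2,40,0],[-2,40,0]],"rot":[[0,0,0],[0,0,0],[0,0,0],[0,0,0],[0,0,0],[0,0,0],[0,0,0],[0,0,0],[0,0,0],[0,0,0]],"grip":[0,0,0,0,0,0,0,0,0,0]}'
python3 -m jog '{"delta_pos":[[-2,40,0],[-2,40,0],[-2,40,0],[-2,40,0],[-2,40,0],[-1,40,0],[0,30,0],[0,10,0],[0,0,0],[0,0,0]],"rot":[[0,0,0],[0,0,0],[0,0,0],[0,0,0],[0,0,0],[0,0,0],[0,0,0],[0,0,0],[0,0,0],[0,0,0]],"grip":[0,0,0,0,0,0,0,0,0,0]}'
```

```text
time_s: 5.0
tcp_pos: [0.5192, -0.1091, 0.1701]
ee_rot: [[-0.185, -0.983, 0.001], [-0.983, 0.185, 0.0], [-0.0, -0.001, -1.0]]
wrist_force: [0.1, 0.2, -0.5]
gripper_width: 0.496
time_s: 5.83
tcp_pos: [0.5083, 0.1693, 0.1696]
ee_rot: [[-0.183, -0.983, -0.001], [-0.983, 0.183, -0.0], [0.0, 0.001, -1.0]]
wrist_force: [0.8, -0.3, -2.1]
gripper_width: 0.5
```

Run:
```python
from m import *
import pickle
c=cap('wrist','w3.png');pickle.dump(c,open('w3.pkl','wb'));d=cap('scene');pickle.dump(d,open('s3.pkl','wb'))
print(r.sense()['tcp_pos'],c['xyz'])
A=cv2.cvtColor(c['frame'],cv2.COLOR_RGB2BGR)[:300,150:470];B=cv2.cvtColor(d['frame'],cv2.COLOR_RGB2BGR)[130:280,340:500]
cv2.imwrite('pics/v3.png',np.hstack([cv2.resize(A,(480,450)),cv2.resize(B,(320,300)) if 0 else cv2.resize(B,(320,450))]))
```

```text
[0.5083855  0.16803066 0.16951037] [0.49535571 0.0987462  0.306626  ]
```

View pics/v3.png

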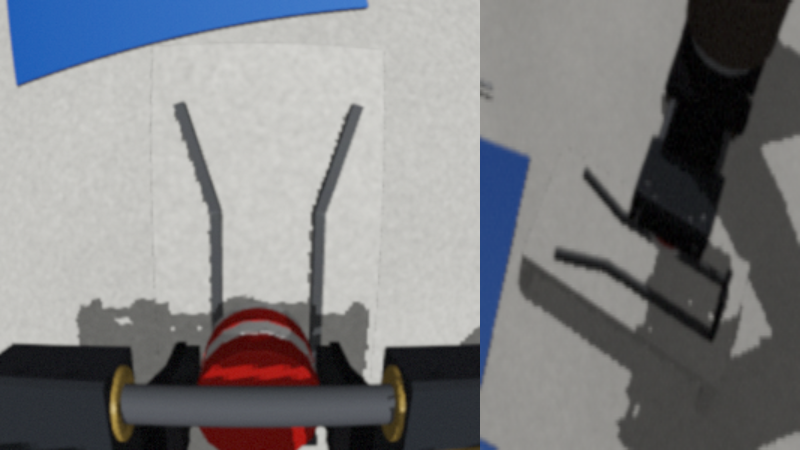

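Wrist view: the held jar is centred near image x≈323 px and the lane middle is slightly to the right (~329 px). Computing the lateral offset of the lane against the held jar.

Run:
```python
from m import *
import pickle
c=pickle.load(open('w3.pkl','rb'));g=cv2.cvtColor(c['frame'],cv2.COLOR_RGB2GRAY).astype(float)
tcp=np.array([0.5083855,0.16803066]);th=np.radians(79.24);n=np.array([np.sin(th),-np.cos(th)]);e=np.array([np.cos(th),np.sin(th)])
L=[];R=[]
for v in range(146,197,3):
  for lo,hi,S in((282,308,L),(352,376,R)):
    x=np.arange(lo,hi);w=np.clip(150-g[v,lo:hi],0,None)
    S.append(plane(c,(w*x).sum()/w.sum(),v,.057,True)[:2])
L=np.array(L);R=np.array(R)
for Q in(L,R):
  vx,vy,x0,y0=cv2.fitLine(Q.astype(np.float32),cv2.DIST_HUBER,0,.01,.01).ravel();print('yaw',np.degrees(np.arctan2(vy,vx))%180)
print('lat',(L@n).mean(),(R@n).mean(),'ctr',(L@n).mean()/2+(R@n).mean()/2,'tcp',tcp@n)
# held jar: red mask side edges near its body, at jar mid-axis depth
hsv=cv2.cvtColor(c['frame'],cv2.COLOR_RGB2HSV);m=cv2.inRange(hsv,(0,120,50),(7,255,255))|cv2.inRange(hsv,(172,120,50),(180,255,255))
for v in(236,240,244,248):
  u=np.nonzero(m[v])[0]
  o,d1=ray(c,u.min(),v,True);_,d2=ray(c,u.max(),v,True);d=d1+d2
  # lateral where bisector plane reaches tcp along-lane position
  t=((tcp-o[:2])@e)/(d[:2]@e);p=o+d*t;print(v,u.min(),u.max(),'jar lat',p[:2]@n,p[2])
```

```text
yaw 79.05081
yaw 79.16147
lat 0.49064996648632425 0.4357002967224034 ctr 0.46317513160436385 tcp 0.4680764101800214
236 291 352 jar lat 0.4678676801612796 0.13160682776944863
240 286 355 jar lat 0.46845960168643164 0.1380079320864535
244 284 357 jar lat 0.46844480557821405 0.14399979072818717
248 284 360 jar lat 0.4676009403189839 0.14963383082195414
```

Jar lateral equals TCP lateral (0.468), so the wrist calibration is consistent. The lane centre is 4.9 mm off, at 0.4631. Red goes at about (0.5125, 0.216), a few mm short of the stop, and then gets pushed up.

```bash
python3 -m jog '{"delta_pos":[[1,14,0],[1,18,0],[2,18,0],[0,0,0],[0,0,0],[0,0,-10],[0,0,-12],[0,0,-10],[0,0,0],[0,0,0]],"rot":[[0,0,0],[0,0,0],[0,0,0],[0,0,0],[0,0,0],[0,0,0],[0,0,0],[0,0,0],[0,0,0],[0,0,0]],"grip":[0,0,0,0,0,0,0,0,0,0]}'
```

```text
time_s: 6.77
tcp_pos: [0.5123, 0.2184, 0.1366]
ee_rot: [[-0.185, -0.983, -0.002], [-0.983, 0.185, -0.002], [0.002, 0.001, -1.0]]
wrist_force: [0.0, 0.6, -1.9]
gripper_width: 0.5
```

```bash
python3 -m jog '{"delta_pos":[[0,-2,-10],[0,0,-10],[0,0,-6],[0,0,0],[0,0,-2],[0,0,-2],[0,0,0],[0,0,0]],"rot":[[0,0,0],[0,0,0],[0,0,0],[0,0,0],[0,0,0],[0,0,0],[0,0,0],[0,0,0]],"grip":[0,0,0,0,0,0,0,0]}'
```

```text
time_s: 7.43
tcp_pos: [0.5128, 0.2173, 0.1077]
ee_rot: [[-0.184, -0.983, 0.0], [-0.983, 0.184, 0.0], [-0.0, -0.0, -1.0]]
wrist_force: [-0.1, 0.2, -1.4]
gripper_width: 0.498
```

```bash
python3 -m jog '{"delta_pos":[[0,0,-1.2],[0.4,2,0],[0.4,2,0],[0.2,1,0],[0,0,0],[0,0,0]],"rot":[[0,0,0],[0,0,0],[0,0,0],[0,0,0],[0,0,0],[0,0,0]],"grip":[0,0,0,0,0,0]}'
```

```text
time_s: 7.93
tcp_pos: [0.5136, 0.2215, 0.1067]
ee_rot: [[-0.184, -0.983, -0.001], [-0.983, 0.184, -0.001], [0.001, 0.0, -1.0]]
wrist_force: [0.1, -4.5, 3.5]
gripper_width: 0.497
```

```bash
python3 -m jog '{"delta_pos":[[0.2,1.2,0],[0,0,0],[0,0,0]],"rot":[[0,0,0],[0,0,0],[0,0,0]],"grip":[0,0,0]}'
```

```text
time_s: 8.18
tcp_pos: [0.5136, 0.2217, 0.1067]
ee_rot: [[-0.184, -0.983, -0.001], [-0.983, 0.184, -0.003], [0.003, 0.001, -1.0]]
wrist_force: [-0.7, -8.2, 4.7]
gripper_width: 0.494
```

Red is hard against the stop (−8 N, no further motion). Releasing and going for green.

```bash
python3 -m jog '{"delta_pos":[[0,-0.5,0],[0,0,0],[0,0,0],[0,0,15],[0,0,35],[0,0,40],[-2,-30,10],[-3,-40,0],[-3,-40,0],[-3,-40,0]],"rot":[[0,0,0],[0,0,0],[0,0,0],[0,0,0],[0,0,0],[0,0,0],[0,0,0],[0,0,0],[0,0,0],[0,0,0]],"grip":[90,90,90,90,90,90,90,90,90,90]}'
python3 -m jog '{"delta_pos":[[-3,-40,0],[-3,-40,0],[-3,-40,0],[-3,-30,0],[0,-10,0],[0,0,0],[0,0,0]],"rot":[[0,0,0],[0,0,0],[0,0,0],[0,0,0],[0,0,0],[0,0,0],[0,0,0]],"grip":[90,90,90,90,90,90,90]}'
python3 - <<'E'
from m import *
c=cap('wrist')
for k in ('green','yellow'):
  for b,ce in blobs(c,k,100)[0]: print(k,b,ce,plane(c,*ce,.061,True).round(4))
E
```

```text
time_s: 9.02
tcp_pos: [0.5029, 0.0726, 0.2069]
ee_rot: [[-0.182, -0.983, 0.002], [-0.983, 0.182, 0.002], [-0.002, -0.002, -1.0]]
wrist_force: [0.3, -0.5, 0.8]
gripper_width: 0.897
time_s: 9.6
tcp_pos: [0.4913, -0.0869, 0.2064]
ee_rot: [[-0.185, -0.983, 0.001], [-0.983, 0.185, 0.001], [-0.001, -0.001, -1.0]]
wrist_force: [-0.3, -0.5, 0.2]
gripper_width: 0.903
green [298, 165, 46, 45, 1647] [320.8, 187.4] [ 0.4909 -0.0937  0.061 ]
yellow [198, 92, 46, 45, 1597] [220.6, 113.6] [ 0.5695 -0.1809  0.061 ]
yellow [167, 242, 22, 49, 541] [175.3, 265.4] [ 0.6661 -0.0374  0.061 ]
yellow [455, 242, 22, 49, 532] [467.6, 265.4] [0.3472 0.0224 0.061 ]
yellow [280, 287, 271, 34, 2859] [423.5, 308.0] [0.4017 0.0659 0.061 ]
yellow [425, 374, 14, 26, 160] [433.4, 385.2] [0.3873 0.2147 0.061 ]
```

Green is at (0.491, -0.0937) and yellow at (0.5695, -0.181), both consistent. Descending on green, about 146 mm.

```bash
python3 -m jog '{"delta_pos":[[0,-7,-15],[0,0,-30],[0,0,-35],[0,0,-30],[0,0,-20],[0,0,-10],[0,0,0],[0,0,0]],"rot":[[0,0,0],[0,0,0],[0,0,0],[0,0,0],[0,0,0],[0,0,0],[0,0,0],[0,0,0]],"grip":[90,90,90,90,90,90,90,90]}'
```

```text
time_s: 10.32
tcp_pos: [0.4913, -0.0929, 0.0661]
ee_rot: [[-0.182, -0.983, -0.001], [-0.983, 0.182, -0.0], [0.0, 0.001, -1.0]]
wrist_force: [0.6, -0.7, 0.6]
gripper_width: 0.903
```

```bash
python3 -m jog '{"delta_pos":[[0,-1,-7],[0,0,0],[0,0,0],[0,0,0],[0,0,0],[0,0,0],[0,0,0],[0,0,0],[0,0,0],[0,0,0]],"rot":[[0,0,0],[0,0,0],[0,0,0],[0,0,0],[0,0,0],[0,0,0],[0,0,0],[0,0,0],[0,0,0],[0,0,0]],"grip":[90,90,0,0,0,0,0,0,0,0]}'
```

```text
time_s: 11.15
tcp_pos: [0.4908, -0.0952, 0.0595]
ee_rot: [[-0.184, -0.983, -0.0], [-0.983, 0.184, -0.0], [0.0, 0.0, -1.0]]
wrist_force: [-1.3, 0.3, 1.5]
gripper_width: 0.496
```

```bash
python3 -m jog '{"delta_pos":[[0,0,15],[0,0,30],[0,0,35],[0,0,25],[1,30,0],[2,40,0],[2,40,0],[2,40,0],[2,40,0],[2,40,0]],"rot":[[0,0,0],[0,0,0],[0,0,0],[0,0,0],[0,0,0],[0,0,0],[0,0,0],[0,0,0],[0,0,0],[0,0,0]],"grip":[0,0,0,0,0,0,0,0,0,0]}'
python3 -m jog '{"delta_pos":[[2,30,0],[0,10,0],[0,0,0],[0,0,0]],"rot":[[0,0,0],[0,0,0],[0,0,0],[0,0,0]],"grip":[0,0,0,0]}'
```

```text
time_s: 11.98
tcp_pos: [0.5012, 0.1366, 0.1641]
ee_rot: [[-0.184, -0.983, -0.001], [-0.983, 0.184, -0.0], [0.0, 0.001, -1.0]]
wrist_force: [-0.1, -0.0, -2.3]
gripper_width: 0.499
time_s: 12.32
tcp_pos: [0.5032, 0.1746, 0.1637]
ee_rot: [[-0.184, -0.983, -0.002], [-0.983, 0.184, -0.001], [0.001, 0.002, -1.0]]
wrist_force: [-0.9, -1.2, -1.7]
gripper_width: 0.501
```

```bash
python3 -m jog '{"delta_pos":[[0.6,-4,-10],[0,0,-15],[0,0,-15],[0,0,-8],[0,0,0],[0,0,0]],"rot":[[0,0,0],[0,0,0],[0,0,0],[0,0,0],[0,0,0],[0,0,0]],"grip":[0,0,0,0,0,0]}'
```

```text
time_s: 12.82
tcp_pos: [0.5044, 0.1697, 0.116]
ee_rot: [[-0.185, -0.983, -0.001], [-0.983, 0.185, -0.001], [0.001, 0.001, -1.0]]
wrist_force: [0.2, 0.2, -0.6]
gripper_width: 0.498
```

```bash
python3 -m jog '{"delta_pos":[[-0.7,0,-4],[0,0,-4],[0,0,-1.5],[0,0,0],[0,0,0]],"rot":[[0,0,0],[0,0,0],[0,0,0],[0,0,0],[0,0,0]],"grip":[0,0,0,0,0]}'
python3 -m jog '{"delta_pos":[[0.4,2,0],[0.4,2,0],[0.3,1.5,0],[0,0,0],[0,0,0]],"rot":[[0,0,0],[0,0,0],[0,0,0],[0,0,0],[0,0,0]],"grip":[0,0,0,0,0]}'
```

```text
time_s: 13.23
tcp_pos: [0.5038, 0.171, 0.107]
ee_rot: [[-0.184, -0.983, 0.0], [-0.983, 0.184, 0.0], [-0.0, -0.0, -1.0]]
wrist_force: [-0.9, -0.7, -1.2]
gripper_width: 0.498
time_s: 13.65
tcp_pos: [0.5049, 0.1766, 0.1069]
ee_rot: [[-0.184, -0.983, 0.0], [-0.983, 0.184, 0.0], [-0.0, -0.0, -1.0]]
wrist_force: [0.3, -0.7, -1.3]
gripper_width: 0.504
```

```bash
python3 -m jog '{"delta_pos":[[0.2,1.2,-0.4],[0.2,1.2,0],[0.2,1.2,0],[0,0,0],[0,0,0]],"rot":[[0,0,0],[0,0,0],[0,0,0],[0,0,0],[0,0,0]],"grip":[0,0,0,0,0]}'
```

```text
time_s: 14.07
tcp_pos: [0.5047, 0.1785, 0.1065]
ee_rot: [[-0.184, -0.983, -0.002], [-0.983, 0.184, -0.003], [0.003, 0.002, -1.0]]
wrist_force: [-1.6, -5.6, 2.6]
gripper_width: 0.497
```

Green is touching red at the expected 44 mm pitch (along 0.2696). Releasing and going for yellow.

```bash
python3 -m jog '{"delta_pos":[[0,-0.5,0],[0,0,0],[0,0,0],[0,0,15],[0,0,35],[0,0,30],[5,-30,0],[7,-39,0],[7,-39,0],[7,-39,0]],"rot":[[0,0,0],[0,0,0],[0,0,0],[0,0,0],[0,0,0],[0,0,0],[0,0,0],[0,0,0],[0,0,0],[0,0,0]],"grip":[90,90,90,90,90,90,90,90,90,90]}'
python3 -m jog '{"delta_pos":[[7,-39,0],[7,-39,0],[7,-39,0],[7,-39,0],[7,-35,0],[3,-15,0],[0,0,0],[0,0,0]],"rot":[[0,0,0],[0,0,0],[0,0,0],[0,0,0],[0,0,0],[0,0,0],[0,0,0],[0,0,0]],"grip":[90,90,90,90,90,90,90,90]}'
```

```text
time_s: 14.9
tcp_pos: [0.5319, 0.0318, 0.1871]
ee_rot: [[-0.182, -0.983, 0.002], [-0.983, 0.182, 0.001], [-0.001, -0.002, -1.0]]
wrist_force: [0.8, 0.1, -0.2]
gripper_width: 0.898
time_s: 15.57
tcp_pos: [0.5696, -0.1741, 0.1861]
ee_rot: [[-0.186, -0.983, 0.0], [-0.983, 0.186, 0.0], [-0.0, -0.0, -1.0]]
wrist_force: [-0.3, 0.4, 0.4]
gripper_width: 0.898
```

```bash
python3 -m jog '{"delta_pos":[[0,-8,-15],[0,0,-30],[0,0,-30],[0,0,-25],[0,0,-12],[0,0,-6],[0,0,0],[0,0,0]],"rot":[[0,0,0],[0,0,0],[0,0,0],[0,0,0],[0,0,0],[0,0,0],[0,0,0],[0,0,0]],"grip":[90,90,90,90,90,90,90,90]}'
```

```text
time_s: 16.23
tcp_pos: [0.5702, -0.1807, 0.0692]
ee_rot: [[-0.182, -0.983, 0.001], [-0.983, 0.182, -0.0], [0.0, -0.001, -1.0]]
wrist_force: [-0.2, 0.2, 0.4]
gripper_width: 0.902
```

```bash
python3 -m jog '{"delta_pos":[[0,-0.5,-6],[0,0,-4],[0,0,0],[0,0,0],[0,0,0],[0,0,0],[0,0,0],[0,0,0],[0,0,0],[0,0,0]],"rot":[[0,0,0],[0,0,0],[0,0,0],[0,0,0],[0,0,0],[0,0,0],[0,0,0],[0,0,0],[0,0,0],[0,0,0]],"grip":[90,90,0,0,0,0,0,0,0,0]}'
```

```text
time_s: 17.07
tcp_pos: [0.5701, -0.1821, 0.0588]
ee_rot: [[-0.184, -0.983, 0.001], [-0.983, 0.184, -0.0], [-0.0, -0.001, -1.0]]
wrist_force: [0.8, 0.4, -0.5]
gripper_width: 0.495
```

```bash
python3 -m jog '{"delta_pos":[[0,0,15],[0,0,30],[0,0,35],[0,0,25],[-7,30,0],[-9,38,0],[-9,38,0],[-9,38,0],[-9,38,0],[-9,38,0]],"rot":[[0,0,0],[0,0,0],[0,0,0],[0,0,0],[0,0,0],[0,0,0],[0,0,0],[0,0,0],[0,0,0],[0,0,0]],"grip":[0,0,0,0,0,0,0,0,0,0]}'
python3 -m jog '{"delta_pos":[[-9,38,0],[-9,30,0],[-4,15,0],[0,0,0],[0,0,0]],"rot":[[0,0,0],[0,0,0],[0,0,0],[0,0,0],[0,0,0]],"grip":[0,0,0,0,0]}'
```

```text
time_s: 17.9
tcp_pos: [0.5161, 0.0394, 0.1632]
ee_rot: [[-0.185, -0.983, -0.001], [-0.983, 0.185, -0.0], [0.0, 0.001, -1.0]]
wrist_force: [0.7, -0.4, -1.2]
gripper_width: 0.499
time_s: 18.32
tcp_pos: [0.4948, 0.1215, 0.1632]
ee_rot: [[-0.182, -0.983, -0.001], [-0.983, 0.182, -0.0], [0.001, 0.001, -1.0]]
wrist_force: [-0.5, 0.2, -0.8]
gripper_width: 0.5
```

```bash
python3 -m jog '{"delta_pos":[[0.8,5.5,-10],[0,0,-15],[0,0,-15],[0,0,-8],[0,0,0],[0,0,0]],"rot":[[0,0,0],[0,0,0],[0,0,0],[0,0,0],[0,0,0],[0,0,0]],"grip":[0,0,0,0,0,0]}'
```

```text
time_s: 18.82
tcp_pos: [0.4963, 0.1257, 0.1149]
ee_rot: [[-0.185, -0.983, -0.001], [-0.983, 0.185, -0.001], [0.001, 0.001, -1.0]]
wrist_force: [0.2, -0.6, -0.6]
gripper_width: 0.495
```

```bash
python3 -m jog '{"delta_pos":[[-1,0,-4],[0,0,-4],[0,0,-1],[0,0,0],[0,0,0]],"rot":[[0,0,0],[0,0,0],[0,0,0],[0,0,0],[0,0,0]],"grip":[0,0,0,0,0]}'
python3 -m jog '{"delta_pos":[[0.4,2,0],[0.4,2,0],[0.3,1.5,0],[0,0,0],[0,0,0]],"rot":[[0,0,0],[0,0,0],[0,0,0],[0,0,0],[0,0,0]],"grip":[0,0,0,0,0]}'
```

```text
time_s: 19.23
tcp_pos: [0.4954, 0.1266, 0.1067]
ee_rot: [[-0.184, -0.983, 0.0], [-0.983, 0.184, 0.0], [-0.0, -0.0, -1.0]]
wrist_force: [-0.3, 0.3, -1.4]
gripper_width: 0.495
time_s: 19.65
tcp_pos: [0.4964, 0.1322, 0.1065]
ee_rot: [[-0.184, -0.983, 0.0], [-0.983, 0.184, 0.0], [-0.0, -0.0, -1.0]]
wrist_force: [-0.3, -0.4, -1.1]
gripper_width: 0.498
```

```bash
python3 -m jog '{"delta_pos":[[0.2,1.5,-0.7],[0.3,1.5,0],[0.2,1.2,0],[0.2,1,0],[0,0,0],[0,0,0]],"rot":[[0,0,0],[0,0,0],[0,0,0],[0,0,0],[0,0,0],[0,0,0]],"grip":[0,0,0,0,0,0]}'
```

```text
time_s: 20.15
tcp_pos: [0.4973, 0.1373, 0.1057]
ee_rot: [[-0.184, -0.983, 0.0], [-0.983, 0.184, 0.0], [-0.0, -0.0, -1.0]]
wrist_force: [-0.1, -0.1, -0.6]
gripper_width: 0.494
```

```bash
python3 -m jog '{"delta_pos":[[0.2,1.2,-0.3],[0.2,1.2,0],[0.2,1.2,0],[0,0,0],[0,0,0]],"rot":[[0,0,0],[0,0,0],[0,0,0],[0,0,0],[0,0,0]],"grip":[0,0,0,0,0]}'
```

```text
time_s: 20.57
tcp_pos: [0.4967, 0.1379, 0.1057]
ee_rot: [[-0.184, -0.983, -0.004], [-0.983, 0.184, -0.005], [0.006, 0.003, -1.0]]
wrist_force: [-0.4, -10.5, 5.0]
gripper_width: 0.5
```

Yellow is pressed against the row (−10.5 N). Releasing straight, rising, backing off and looking.

```bash
python3 -m jog '{"delta_pos":[[0,0,0],[0,0,0],[0,0,0],[0,0,15],[0,0,35],[0,0,35],[0,0,20],[0,0,0],[0,0,0]],"rot":[[0,0,0],[0,0,0],[0,0,0],[0,0,0],[0,0,0],[0,0,0],[0,0,0],[0,0,0],[0,0,0]],"grip":[90,90,90,90,90,90,90,90,90]}'
python3 -m jog '{"delta_pos":[[0,30,0],[8,40,0],[8,40,0],[0,20,0],[0,0,0],[0,0,0]],"rot":[[0,0,0],[0,0,0],[0,0,0],[0,0,0],[0,0,0],[0,0,0]],"grip":[90,90,90,90,90,90]}'
cat > chk.py <<'E'
from m import *
import sys
c=cap('wrist');th=np.radians(79.1);e=np.array([np.cos(th),np.sin(th)]);n=np.array([e[1],-e[0]])
P={}
for k in H:
  for b,ce in blobs(c,k,400)[0]:
    p=plane(c,*ce,.108,True)[:2]
    if np.linalg.norm(p-[.507,.18])<.09 and b[2]<130 and abs(p@n-.463)<.02: P[k]=p;print(k,b,'lat',(p@n).round(4),'along',(p@e).round(4))
for a,b in(('red','green'),('green','yellow')):
  if a in P and b in P:print(a,b,np.linalg.norm(P[a]-P[b]))
A=cv2.cvtColor(c['frame'],cv2.COLOR_RGB2BGR)[0:300,170:490]
d=cap('side');B=cv2.cvtColor(d['frame'],cv2.COLOR_RGB2BGR)[130:220,220:316]
cv2.imwrite('pics/'+sys.argv[1],np.hstack([cv2.resize(A,(400,375)),cv2.resize(B,(400,375),interpolation=cv2.INTER_CUBIC)]))
E
python3 chk.py f1.png
```

```text
time_s: 21.32
tcp_pos: [0.4984, 0.1417, 0.2118]
ee_rot: [[-0.184, -0.983, 0.003], [-0.983, 0.184, 0.003], [-0.003, -0.003, -1.0]]
wrist_force: [0.0, -0.8, -0.1]
gripper_width: 0.894
time_s: 21.82
tcp_pos: [0.5129, 0.2716, 0.2082]
ee_rot: [[-0.182, -0.983, -0.003], [-0.983, 0.182, -0.002], [0.003, 0.003, -1.0]]
wrist_force: [0.3, 0.0, -0.6]
gripper_width: 0.895
red [281, 122, 57, 56, 2467] lat 0.4623 along 0.3169
green [282, 66, 57, 56, 2448] lat 0.4616 along 0.2733
yellow [282, 14, 57, 53, 2382] lat 0.4615 along 0.231
red green 0.04354067485949949
green yellow 0.0423752079330329
```

View pics/f1.png

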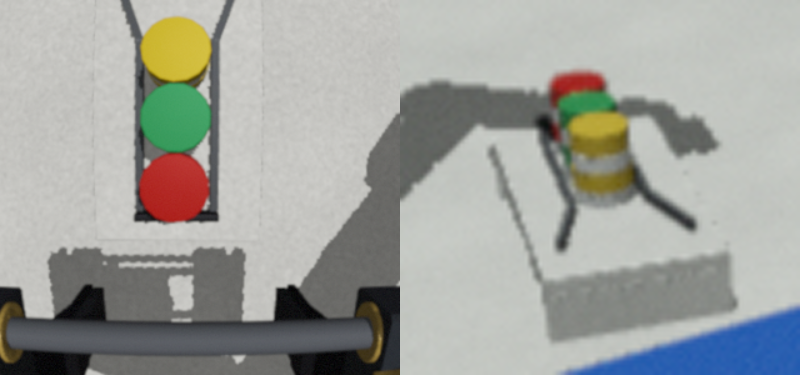

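The picture shows red against the stop, then green, then yellow, all upright in the lane. Centre pitches are 43.5 and 42.4 mm against a nominal 44, within measurement noise. As insurance against sub-mm spring-back I'll nudge the row with shut fingers from the mouth side.

```bash
python3 -m jog '{"delta_pos":[[-2,-25,0],[-5,-40,0],[-5,-40,0],[-5,-40,0],[-5,-40,0],[-5,-35,0],[-2,-15,0],[0,0,0],[0,0,0]],"rot":[[0,0,0],[0,0,0],[0,0,0],[0,0,0],[0,0,0],[0,0,0],[0,0,0],[0,0,0],[0,0,0]],"grip":[0,0,0,0,0,0,0,0,0]}'
python3 -m jog '{"delta_pos":[[0,0,0],[0,0,0],[0,0,0]],"rot":[[0,0,0],[0,0,0],[0,0,0]],"grip":[0,0,0]}'
```

```text
time_s: 22.67
tcp_pos: [0.4842, 0.0342, 0.2106]
ee_rot: [[-0.187, -0.982, 0.0], [-0.982, 0.187, 0.0], [-0.0, -0.0, -1.0]]
wrist_force: [1.1, 0.1, 0.1]
gripper_width: 0.302
time_s: 22.92
tcp_pos: [0.485, 0.0366, 0.2104]
ee_rot: [[-0.183, -0.983, -0.0], [-0.983, 0.183, 0.0], [-0.0, 0.0, -1.0]]
wrist_force: [0.1, 0.1, -0.3]
gripper_width: 0.076
```

```bash
python3 -m jog '{"delta_pos":[[-1,14,-10],[0,15,-25],[0,0,-30],[0,0,-30],[0,0,-18],[0,0,-5],[0,0,0],[0,0,0]],"rot":[[0,0,0],[0,0,0],[0,0,0],[0,0,0],[0,0,0],[0,0,0],[0,0,0],[0,0,0]],"grip":[0,0,0,0,0,0,0,0]}'
```

```text
time_s: 23.58
tcp_pos: [0.4847, 0.0655, 0.0931]
ee_rot: [[-0.183, -0.983, 0.001], [-0.983, 0.183, 0.0], [-0.0, -0.001, -1.0]]
wrist_force: [0.3, -0.2, -0.1]
gripper_width: 0.004
```

```bash
python3 -m jog '{"delta_pos":[[1.5,8,0],[1.5,8,0],[1.5,8,0],[1,5,0],[0.4,2,0],[0.4,2,0],[0,0,0],[0,0,0]],"rot":[[0,0,0],[0,0,0],[0,0,0],[0,0,0],[0,0,0],[0,0,0],[0,0,0],[0,0,0]],"grip":[0,0,0,0,0,0,0,0]}'
```

```text
time_s: 24.25
tcp_pos: [0.49, 0.0978, 0.0924]
ee_rot: [[-0.184, -0.983, -0.0], [-0.983, 0.184, -0.0], [0.0, 0.0, -1.0]]
wrist_force: [-0.2, 0.4, 0.6]
gripper_width: 0.004
```

```bash
python3 -m jog '{"delta_pos":[[0.2,1.5,0],[0.2,1.5,0],[0.2,1.5,0],[0.2,1.5,0],[0,0,0],[0,0,0]],"rot":[[0,0,0],[0,0,0],[0,0,0],[0,0,0],[0,0,0],[0,0,0]],"grip":[0,0,0,0,0,0]}'
```

```text
time_s: 24.75
tcp_pos: [0.491, 0.1039, 0.0924]
ee_rot: [[-0.184, -0.983, -0.0], [-0.983, 0.184, 0.0], [-0.0, 0.0, -1.0]]
wrist_force: [-0.1, -0.5, -0.2]
gripper_width: 0.006
```

```bash
python3 -m jog '{"delta_pos":[[0.2,1,0],[0.2,1,0],[0.2,1,0],[0.2,1,0],[0,0,0],[0,0,0]],"rot":[[0,0,0],[0,0,0],[0,0,0],[0,0,0],[0,0,0],[0,0,0]],"grip":[0,0,0,0,0,0]}'
```

```text
time_s: 25.25
tcp_pos: [0.491, 0.1068, 0.0924]
ee_rot: [[-0.184, -0.983, -0.002], [-0.983, 0.184, -0.002], [0.002, 0.002, -1.0]]
wrist_force: [-1.4, -4.5, 3.3]
gripper_width: 0.007
```

```bash
python3 -m jog '{"delta_pos":[[0.2,1,0],[0,0.5,0],[0,0,0],[0,0,0]],"rot":[[0,0,0],[0,0,0],[0,0,0],[0,0,0]],"grip":[0,0,0,0]}'
python3 -m jog '{"delta_pos":[[-0.5,-3,0],[-2,-10,0],[-4,-20,0],[0,0,20],[0,0,35],[0,0,35],[0,0,30],[0,0,0]],"rot":[[0,0,0],[0,0,0],[0,0,0],[0,0,0],[0,0,0],[0,0,0],[0,0,0],[0,0,0]],"grip":[0,0,0,0,0,0,0,0]}'
python3 -m jog '{"delta_pos":[[5,30,0],[7,40,0],[7,40,0],[7,40,0],[4,30,0],[2,10,0],[0,0,0],[0,0,0]],"rot":[[0,0,0],[0,0,0],[0,0,0],[0,0,0],[0,0,0],[0,0,0],[0,0,0],[0,0,0]],"grip":[50,50,50,50,50,50,50,50]}'
python3 chk.py f2.png
```

```text
time_s: 25.58
tcp_pos: [0.4905, 0.107, 0.0924]
ee_rot: [[-0.185, -0.983, -0.004], [-0.983, 0.185, -0.004], [0.004, 0.003, -1.0]]
wrist_force: [-0.4, -8.6, 3.5]
gripper_width: 0.002
time_s: 26.25
tcp_pos: [0.4893, 0.0776, 0.2192]
ee_rot: [[-0.183, -0.983, 0.014], [-0.983, 0.183, 0.005], [-0.008, -0.013, -1.0]]
wrist_force: [-0.3, 0.6, 0.9]
gripper_width: 0.006
time_s: 26.92
tcp_pos: [0.5171, 0.2663, 0.2118]
ee_rot: [[-0.183, -0.983, -0.001], [-0.983, 0.183, -0.0], [0.0, 0.001, -1.0]]
wrist_force: [-0.2, 0.4, 0.0]
gripper_width: 0.476
red [288, 128, 56, 54, 2389] lat 0.4622 along 0.3167
green [289, 72, 56, 55, 2366] lat 0.4617 along 0.2733
yellow [290, 20, 56, 53, 2347] lat 0.4611 along 0.231
red green 0.04339411948061454
green yellow 0.04228720518143988
```

View pics/f2.png

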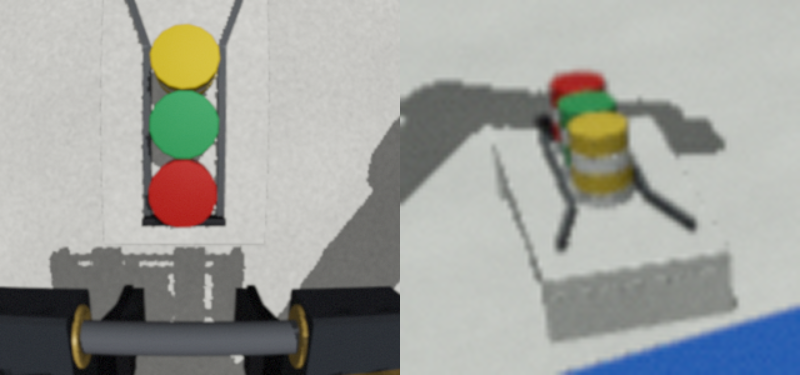

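The row hasn't moved: it is straight, upright, in the right order and against the stop, with the gripper clear. Handing in.

```bash
python3 -c "
from station import finish_job
print(finish_job())"
```

```text
the job is handed in; nothing more can be done
None
```

The three jars stand upright in the lane, red against the black stop, then green, then yellow, and the job is handed in at about 27 s of the 72 s allowed. I lowered each jar in from above and slid it up until it made contact. I then pushed the whole row once with shut fingers, which stalled at 8.6 N with no further movement.

- **Row checks:** the last wrist and side views show the right order, a straight row within about 1 mm sideways, and no visible gaps. The gripper was clear of everything.
- **Disagreements:** the last image gave centre spacings of 43.4 and 42.3 mm instead of the true 44. Jars cannot overlap, so I put this down to measurement error. The scene and wrist cameras also differed by 3–4 mm on the lane's sideways position. I used the wrist value because it matched the jar held in the gripper.
- **Bystanders:** I planned no contact with the phone, multimeter, screwdriver or bottle and felt no unexpected force. I did not photograph them again at the end.

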